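Set a ladder rung in the drilling jig and lock it

ROBOT

A 6-joint arm with a two-finger parallel gripper is mounted at the origin on the work surface. World frame = base frame: x ahead of the robot, y to its left, z up, the work surface at z = 0. Lengths are in mm, angles in rad, forces in N, time in s.
With the tool pointing down it reaches from about 275 to 825 mm from the base axis. Payload 4.9 kg.
Tool frame: the origin (TCP) lies at the very end of the fingers, on their centre line; the grasp point (between the pads) lies 19 mm behind it; z points along the fingers, y is the line along which they close (so a half turn about z gives the same grasp; the last joint's range is limited). The gripper opens to 85 mm and grips with 20 to 120 N. Pads are 22 mm wide; open, the fingers measure 114 mm over their backs; the gripper's body (76 mm by 85 mm) begins 54 mm behind the grasp point. The pads swing forward as they close: fully open they stand 13 mm farther back than shut.
Start: joints at [1.074, 0.326, -0.193, 1.052, 0, 1.437], TCP at [195.187, 514.218, 231.281] pointing down, gripper open.
Joint ranges: [-2.65, 2.65], [-0.97, 1.79], [-1.3, 1.35], [-1.93, 2.1], [-1.47, 1.37], [-3.14, 3.14]. Speed limits (rad/s): [2.57, 2.57, 3.14, 3.14, 3.14, 3.14].

INTERFACE

Orientations are given as [roll, pitch, yaw] about the fixed x, y, z axes, in that order (R = Rz(yaw) Ry(pitch) Rx(roll)).
In Python, from bench import bot, solve_ik, imaging gives the robot as it stands. Calls block until the motion is done:
- bot.move_ptp(position, orientation): joint-space move of the TCP to a pose.
- bot.movel(position, rot=None, max_speed=150, threshold=None): straight line of the TCP; rot=None keeps the orientation; max_speed is the mean speed in mm/s. With threshold (N) it stops when the force on the tool has changed by that much, and returns True; else False.
- bot.move_j(angles): joint-space move.
- bot.grip(opening, effort=None): opening from 0.0 (shut) to 1.0 (fully open); effort is the grip in N (None keeps the last); returns when the fingers have stopped.
- bot.dwell(seconds).
- solve_ik(position, orientation): joint angles nearest the present ones, or None.
- bot.get_state(): the state.
- imaging.capture(name): name is "side" or "top" or "wrist"; returns the picture (480x640x3 uint8, blue, green, red); there is no depth.
- imaging.camera_model(name): a dict with "K" (3x3 intrinsics, pixels), "position" and "rotation" of the camera in the world. Camera axes: x right, y up, looking along -z (the intrinsics and any distortion apply to the point x, -y, -z); pixel columns grow to the right and rows downward; lengths in mm; the calibration is good to about 2 mm. A picture is of the moment at which its call begins: read the wrist's pose just before it. camera_model takes no time and is no camera call; for the wrist camera it gives the pose at the moment of the call.
A pose or a line that the arm cannot do raises bot.IKError and nothing moves.
- bot.sign_off(): hands the job in; it is judged then, once.
The state is a dict: "t": time; "qpos": joint angles; "joint_velocities": joint speeds; "effort": joint torques, N m; "tcp_pos": TCP position; "orientation": TCP orientation; "contact_force": force on the tool from outside, world axes, zero at the start; "wrist_torque": the same for the moment, N m; "opening": opening from 0.0 (shut) to 1.0 (fully open); "gripper_force": force on a finger pad.
Only numpy, scipy, OpenCV 4.12 (cv2) and the standard library are available. Lean on these libraries where they do the work, as an engineer would, in place of code of your own. Each camera call takes 0.05 s, during which the arm holds its last target. There are 200 camera calls.

TASK

Get the wooden drilling jig ready to drill the loose ladder rung: first slide the length stop in its trough fully home to its end stop, then lay the rung flat in the trough with its end up against the stop and let go of it. Then press the hinged guide plate down until it snaps shut, and slide the steel lock fully home to its end stop so that its tongue lies over the plate's edge. Leave the other tools and wood on the bench where they are.

Things in the scene. Friction and masses are not known exactly. Their poses are not given: they have to be found in the camera images.
- jig: Plywood drilling jig fixed to the bench. Origin: on the bench under the trough's centre; x away from the robot (at yaw 0), y left along the trough. Base 18 mm thick, x -90 to 115, y -155 to 170 mm. Trough centred on x = 0, open at its -y end: floor z = 18, side walls 12 thick, 48 apart inside, tops at z = 28 mm. End block at y 144 to 160 mm, top z = 52.
- trough (a point): Centre of the trough's floor, 18 mm above the bench, at jig x = 0, y = 0. The rung, in place against the homed stop, has its origin here and its x along the trough.
- stop (a joint): Length stop in the trough: aluminium block 44 x 40 mm, top z = 46 mm, with an upright dark wooden grip post 18 mm (jig x) x 24 mm (jig y), z 46 to 85 mm. Value in m, 0 to 0.09, grows along jig +y; 0.09 is home at its end stop, its face towards the rung then at jig y = +100 mm. Friction about 2.5 N; stays where left.
- stop_grip (a point): Centre of the top face of the length stop's grip post, 85 mm above the bench; at jig x = 0, y = 30 mm + joint value.
- rung: Loose dark wooden ladder rung, a tenon at each end. 200 mm long over all (its x): body 160 x 40 wide (y) x 30 high (z), tenons 20 long x 26 x 12 high at mid height. Origin: centre of its underside. About 0.15 kg. Lies flat on the bench left or right of the jig, pointing roughly away from the robot. Ends alike. In the trough: 4 mm play each side, 20 mm proud of the walls.
- lid (a joint): Guide plate: plywood lid over mid-trough, 125 mm from hinge to free edge x 100 wide (jig y -50 to 50) x 10 thick, hinged along jig y on the far side. Value in rad: 0 shut (level, underside at z = 50 mm, 2 mm over the rung), 1.57 upright. Starts about upright and stays; below 0.7 rad it sinks slowly onto its catch, still open. Close: push its far face towards the robot, then down.
- lid_hinge (a point): On the lid's hinge axis, mid-width: jig x = 85 mm, y = 0, z = 50 mm, at the lid's underside.
- lid_edge (a point): Middle of the lid's free edge on its outer face (the upper one when shut): 125 mm from the hinge, 10 mm off the underside. Near shut, a steel nub on this edge (jig y = 36 mm) meets a sprung ball catch in a wooden post (14 x 22 mm, top z = 74 mm, at jig x = -60) at 0.12 rad; pressing here with about 4 to 7 N snaps it past (below 0.06 rad) and it is held shut.
- lock (a joint): Steel lock slide on the jig's front deck: carriage 26 x 30 mm with a flat tongue (top z = 71 mm) towards +y that reaches over the shut lid's front edge (top z = 60 mm) when home, and an upright tab to hold, 12 mm (jig x) x 26 mm (jig y), z 71 to 103. Value in m, 0 to 0.05, grows along jig +y; 0.05 is home at its end stop. Friction about 2.5 N; stays where left.
- lock_grip (a point): Centre of the top face of the lock's tab, 103 mm above the bench; at jig x = -70 mm, y = -115 mm + joint value.
- hammer: Bystander: claw hammer lying on the side of the jig where the rung is not.
- gauge: Bystander: marking gauge, a 60 x 24 x 50 mm wooden block with two 160 mm sticks through it, beyond the jig on the left.
- offcut: Bystander: plain pale offcut 115 x 65 x 22 mm, beyond the jig on the left.
- glue: Bystander: white glue bottle, 60 mm across, 160 mm tall, standing beyond the jig on the right.
- wax_tin: Bystander: low steel tin, 76 mm across, 45 mm high, beyond the jig on the right.
- wedge_block: Bystander: wooden block 70 x 45 x 40 mm, behind the jig.
Mind the look-alikes: they are no part of the job. There is more than one size of the rung; the job needs the middle-sized.

How it is judged (in metres and radians):
On the way, in this order (a step that is already met when the one before it is completed fails the run):
1. the length stop is slid home to its end stop, before the rung is in place (value of joint stop above 0.086 m), for 0.2 s.
2. the rung lies flat in the trough with its end against the stop, let go, the stop still home (value of joint stop above 0.086 m and x of rung in the frame of jig between -0.007 and 0.007 m and y of rung in the frame of jig between -0.006 and 0.005 m and z of rung in the frame of jig between 0.014 and 0.022 m and angle between the x axis of rung and the y axis of jig, either way round below 0.09 rad and angle between rung's own z axis and vertical below 0.09 rad and contact force between the fingers and rung below 0.1 N), for 0.3 s.
3. the guide plate is snapped shut over the rung (value of joint stop above 0.086 m and x of rung in the frame of jig between -0.007 and 0.007 m and y of rung in the frame of jig between -0.006 and 0.005 m and z of rung in the frame of jig between 0.014 and 0.022 m and angle between the x axis of rung and the y axis of jig, either way round below 0.09 rad and angle between rung's own z axis and vertical below 0.09 rad and value of joint lid below 0.04 rad), for 0.3 s.
4. the lock is slid home over the shut plate (all of step 3 and value of joint lock above 0.047 m), for 0.2 s.
At the end, for the whole second after the job is handed in: Length stop within 4 mm and lock within 3 mm of their end stops; rung at rest, flat in the trough (within 7 mm of its centreline, 0.09 rad of parallel), its end within 6 mm of the stop; guide plate shut (below 0.04 rad); bystanders within 40 mm of their starts (all of step 4 and linear speed of rung below 0.02 m/s and distance of each of hammer, gauge, offcut, glue, wax_tin, wedge_block from where it was at the start of the episode below 0.04 m); the robot touches nothing.
It fails at once if a bystander is moved by more than 40 mm (distance of any of hammer, gauge, offcut, glue, wax_tin, wedge_block from where it was at the start of the episode above 0.04 m).
It also fails if it takes over 72 s, if anything falls off the work surface, if the arm or the gripper's body presses on something with over 40 N, if the wrist force passes 120 N, or if a joint passes its speed limit or range.

## Working session

There is one attempt and no reset: what is moved stays moved. The work goes in short steps, each a Python script; the robot and the scene stay as the last script left them, time stands still between calls to the robot, and variables do not carry over. Pictures are saved under pics/ and viewed, at most 13 in all, crops included, and the job is handed in when it is done.

```bash
mkdir -p pics; ls; python3 - <<'E'
from bench import bot, solve_ik, imaging
import cv2
for n in ["top","side"]:
    cv2.imwrite(f"pics/{n}0.png",imaging.capture(n))
    m=imaging.camera_model(n);print(n,m)
print(bot.get_state())
E
```

```text
pics
top {'K': array([[597.19041409,   0.        , 317.77958658],
       [  0.        , 597.19041409, 241.6927032 ],
       [  0.        ,   0.        ,   1.        ]]), 'position': array([ 307.46463137,  -29.68579717, 1541.05394279]), 'rotation': array([ 0.10476956, -0.00827471, -1.5516244 ])}
side {'K': array([[491.1209918 ,   0.        , 314.11561411],
       [  0.        , 491.1209918 , 239.6731976 ],
       [  0.        ,   0.        ,   1.        ]]), 'position': array([  63.50285375, -997.29888312,  838.04123938]), 'rotation': array([ 0.95151656, -0.00760003, -0.40441699])}
{'t': 0.1, 'qpos': array([ 1.07381545e+00,  3.26865110e-01, -1.93514337e-01,  1.05202098e+00,
        1.81636642e-05,  1.43657834e+00]), 'joint_velocities': array([ 0.00081403, -0.00103   ,  0.00176047, -0.00046839, -0.00141061,
       -0.00066043]), 'effort': array([ 2.68626873e-04, -4.44240153e+01,  2.63038391e+01,  7.91628059e-03,
       -2.13918802e-04,  1.24759100e-05]), 'tcp_pos': array([194.90320739, 513.72471772, 230.57112932]), 'orientation': array([-3.14000542e+00, -2.32652844e-04,  2.77882956e+00]), 'contact_force': array([-0.53586087,  0.22963597, -0.78093906]), 'wrist_torque': array([-0.01571053,  0.01796976,  0.00437841]), 'gripper_force': 0.0, 'opening': 0.9982153768746835}
```

View pics/top0.png

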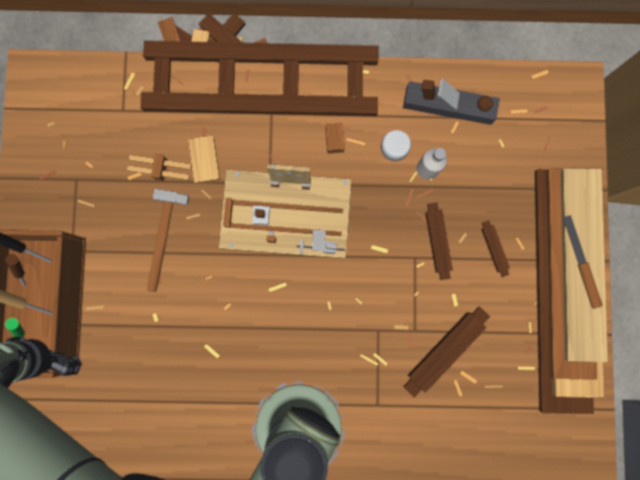

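View pics/side0.png

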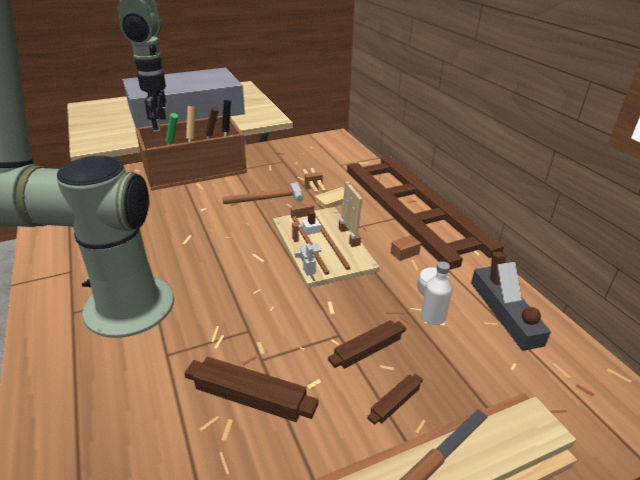

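The top view shows three dark rungs: the large one at (447,352), the middle one at (440,241), and the small one at (495,248). The middle one is about 75 px, or roughly 200 mm, so it fits the description. The jig is at about (285,213) with its lid upright at (290,175), the stop post at (260,214) and the lock at (322,240). The hammer is on the left at (165,240). Next I'll compute rough positions, move the wrist camera over the rung and jig, and take enlarged views.

```bash
cat > h.py <<'E'
from bench import bot, solve_ik, imaging
import cv2, numpy as np
from scipy.spatial.transform import Rotation as Ro
from scipy.optimize import least_squares
def ray(m,px):
    d=np.linalg.inv(m["K"])@[px[0],px[1],1.]
    R=Ro.from_euler("xyz",m["rotation"]).as_matrix()
    return np.array(m["position"]),R@[d[0],-d[1],-d[2]]
def onz(m,px,z):
    p,d=ray(m,px); return p+d*(z-p[2])/d[2]
def proj(m,P):
    R=Ro.from_euler("xyz",m["rotation"]).as_matrix()
    c=(np.atleast_2d(P)-m["position"])@R; c=c*[1,-1,-1]; u=c@np.array(m["K"]).T
    return u[:,:2]/u[:,2:]
def tri(obs):
    A=0;b=0
    for m,px in obs:
        p,d=ray(m,px); d=d/np.linalg.norm(d); M=np.eye(3)-np.outer(d,d); A=A+M; b=b+M@p
    return np.linalg.solve(A,b)
def jig2w(J,P):  # J=x,y,yaw
    c,s=np.cos(J[2]),np.sin(J[2]); P=np.atleast_2d(P).astype(float)
    return np.c_[J[0]+c*P[:,0]-s*P[:,1],J[1]+s*P[:,0]+c*P[:,1],P[:,2]]
E
python3 - <<'E'
from h import *
m=imaging.camera_model("top")
for n,p,z in [("rungA",(433,205),30),("rungB",(446,277),30),("small",(484,223),20),("small",(506,274),20),("jig tl",(226,171),18),("tr",(351,180),18),("br",(346,257),18),("bl",(220,248),18),("post",(260,213),85)]:
    print(n,onz(m,p,z).round())
J=None
q=bot.get_state()["orientation"];
bot.move_ptp([430,-110,420],[3.14159,0,1.5708])
import json
w=imaging.camera_model("wrist");im=imaging.capture("wrist");print(w, bot.get_state()["t"],bot.get_state()["qpos"])
cv2.imwrite("pics/w1.png",im)
json.dump({k:np.array(v).tolist() for k,v in w.items()},open("w1.json","w"))
E
```

```text
rungA [ 567. -333.   30.]
rungB [ 383. -366.   30.]
small [ 525. -466.   20.]
small [ 394. -521.   20.]
jig tl [647. 202.  18.]
tr [ 630. -122.   18.]
br [ 430. -112.   18.]
bl [447. 211.  18.]
post [529. 105.  85.]
{'K': array([[388.87163123,   0.        , 313.33923624],
       [  0.        , 388.87163123, 245.50373205],
       [  0.        ,   0.        ,   1.        ]]), 'position': array([430.21476227, -37.84802125, 562.32514032]), 'rotation': array([-2.86447898e-01, -2.82238788e-06,  1.83481538e-03])} 2.6083 [-4.15748655e-01  6.70131041e-02 -4.28198301e-02  1.46145943e+00
  1.54676617e-04  1.15377060e+00]
```

View pics/w1.png

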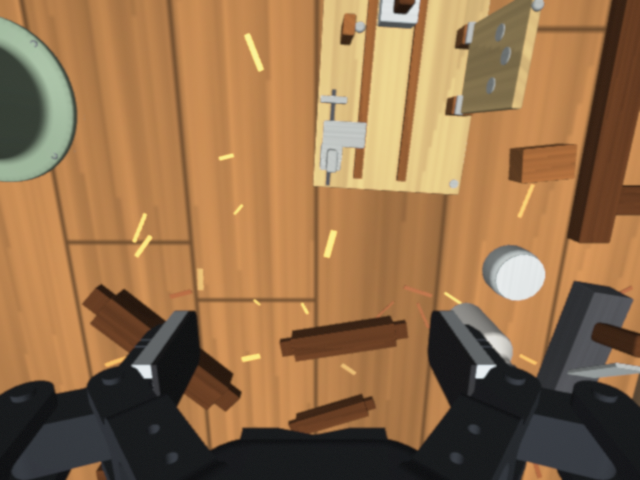

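The wrist view shows the middle rung with tenons at both ends, running from (282,346) to (405,327). The small one is at (332,412) and the large one at (160,345). The jig's front-right edge runs from (315,186) to (458,193), the lock tab is at (331,160) and the lid is upright at (500,60). Next are closer views of the jig and the rung, which also give me a second wrist position.

```bash
python3 - <<'E'
from h import *
import json
def shot(n,p):
    bot.move_ptp(p,[3.14159,0,1.5708])
    w=imaging.camera_model("wrist");im=imaging.capture("wrist")
    json.dump({k:np.array(v).tolist() for k,v in w.items()},open(n+".json","w"));cv2.imwrite(f"pics/{n}.png",im);print(w["position"]);return im
a=shot("w3",[475,-290,250])
b=shot("w2",[500,50,300])
print(bot.get_state()["t"])
cv2.imwrite("pics/w3c.png",cv2.resize(a[60:360,100:500],(800,600),interpolation=cv2.INTER_CUBIC))
cv2.imwrite("pics/w2c.png",cv2.resize(b,(800,600),interpolation=cv2.INTER_CUBIC))
E
```

```text
[ 475.40319154 -217.83590603  393.53324874]
[500.33674563 121.04626492 442.51124738]
5.0
```

View pics/w3c.png

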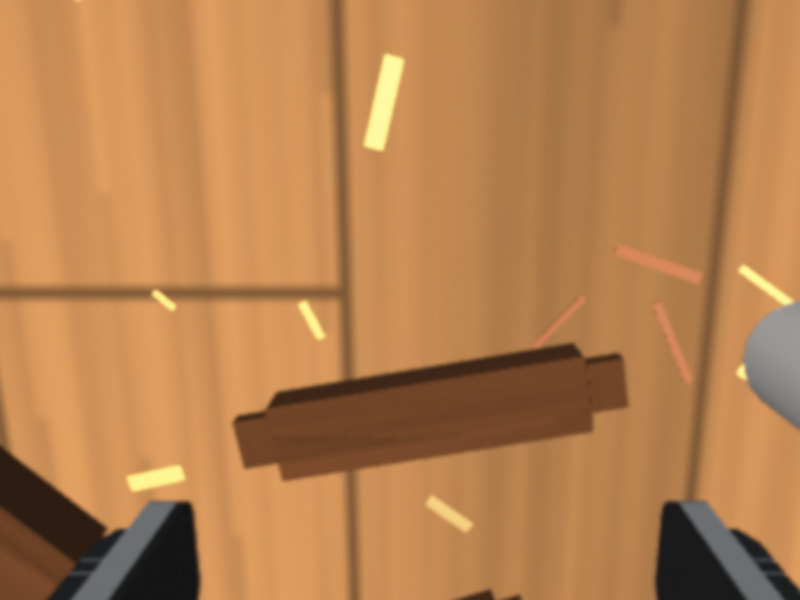

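View pics/w2c.png

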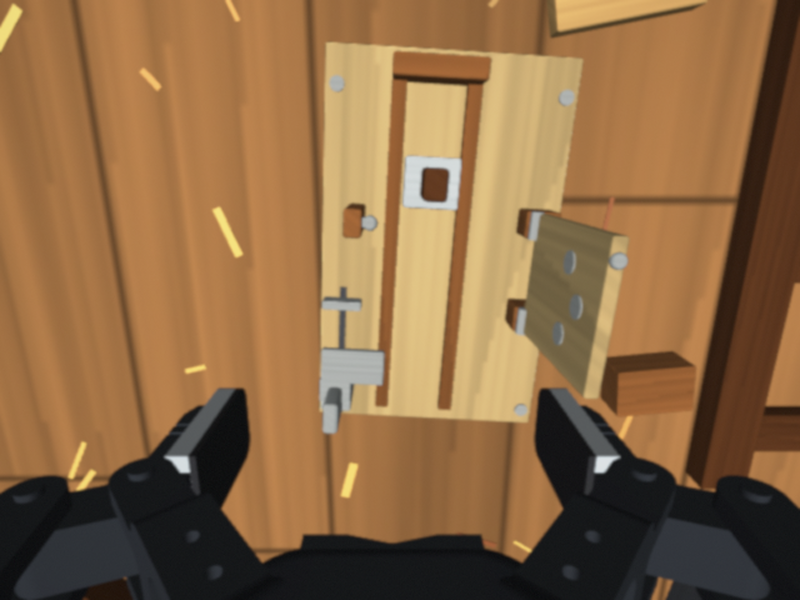

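The crop confirms the middle rung. Its top-face corners are at crop (270,409), (585,360), (592,430) and (283,480), with a tenon at each end. In the jig view the base corners are at (327,42), (582,60), (527,422) and (320,412), the stop block at (405..461,157..208), and the lock tab at about (332,410). I'll enlarge the stop and lock once.

```bash
python3 - <<'E'
import cv2,numpy as np
b=cv2.imread("pics/w2.png")
f=lambda y,x:cv2.resize(b[y:y+75,x:x+50],(400,600),interpolation=cv2.INTER_CUBIC)
cv2.imwrite("pics/det.png",np.hstack([f(275,255),f(112,322)]))
E
```

```text
(no output)
```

View pics/det.png

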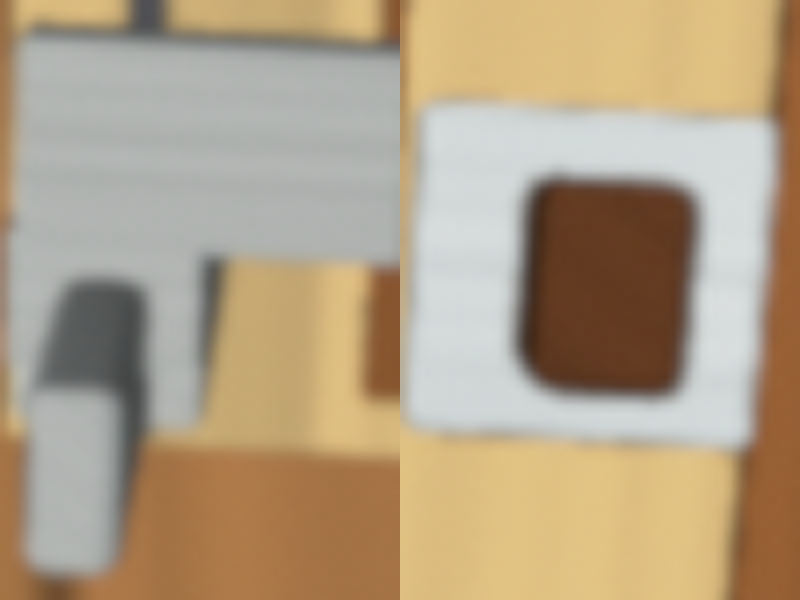

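Enlarged, the lock tab's top face is centred at full-image (264.4,335.3), and the stop post's top at (348.6,147.8). The stop block's top corners are visible too. Now I'll fit the poses.

```bash
cat > fit.py <<'E'
from h import *
import json
W={n:{k:np.array(v) for k,v in json.load(open(n+".json")).items()} for n in("w1","w2","w3")}
W["top"]=imaging.camera_model("top")
c2=lambda x,y:(x/1.25,y/1.25); c3=lambda x,y:(x/2+100,y/2+60)
dL=lambda x,y:(255+x/8,275+y/8); dS=lambda x,y:(322+(x-400)/8,112+y/8)
corn=[(-90,170,18),(115,170,18),(115,-155,18),(-90,-155,18)]
obs=[("w2",c2(*p),lambda v,q=q:q) for p,q in zip([(327,42),(582,60),(527,422),(320,412)],corn)]
obs+=[("w1",p,lambda v,q=q:q) for p,q in zip([(458,193),(315,186)],corn[2:])]
obs+=[("top",p,lambda v,q=q:q) for p,q in zip([(226,171),(351,180),(346,257),(220,248)],corn)]
obs+=[("w2",dS(613,286),lambda v:(0,30+v[3],85)),("w2",dL(75,482),lambda v:(-70,-115+v[4],103)),("w1",(332,160),lambda v:(-70,-115+v[4],103))]
for p,(a,b) in zip([(424,103),(778,120),(750,445),(408,425)],[(-22,1),(22,1),(22,-1),(-22,-1)]):
    obs.append(("w2",dS(*p),lambda v,a=a,b=b:(a,30+v[3]+20*b,46)))
f=lambda v:np.concatenate([(proj(W[n],jig2w(v,q(v)))[0]-p)*(1 if n!="top" else 1.5)for n,p,q in obs])
s=least_squares(f,[537,45,0,0,0],x_scale=[1,1,.01,1,1],loss="soft_l1");print("jig",s.x.round(4));print(f(s.x).reshape(-1,2).round(1).tolist())
# rung: x,y,yaw,ztop
ro=[("w3",c3(*p),q) for p,q in zip([(270,409),(585,360),(592,430),(283,480)],[(-80,20),(80,20),(80,-20),(-80,-20)])]
ro+=[("w1",p,q) for p,q in zip([(405,334),(282,349)],[(100,0,-9),(-100,0,-9)])]
g=lambda v:np.concatenate([proj(W[n],jig2w(v,(q[0],q[1],v[3]+(q[2] if len(q)>2 else 0))))[0]-p for n,p,q in ro])
r=least_squares(g,[475,-350,.15,30],x_scale=[1,1,.01,1]);print("rung",r.x.round(3));print(g(r.x).reshape(-1,2).round(1).tolist())
print("tab tri",tri([(W["w2"],dL(75,482)),(W["w1"],(332,160))]).round(1),"tab fit",jig2w(s.x,(-70,-115+s.x[4],103)))
print("corner tri",tri([(W["w2"],c2(527,422)),(W["w1"],(458,193)),(W["top"],(346,257+0))][:2]).round(1),jig2w(s.x,corn[2]))
E
python3 fit.py
```

```text
jig [ 5.285955e+02  3.780680e+01 -5.740000e-02  3.843960e+01  2.638200e+00]
[[-1.4, -0.5], [2.0, -1.6], [1.1, 1.2], [-0.8, 0.6], [0.6, 1.8], [-2.0, 0.2], [-10.2, 114.4], [-186.6, -16.8], [8.3, -117.8], [188.8, 13.5], [0.5, 0.3], [-0.4, -0.3], [0.4, 0.3], [-0.2, -1.0], [0.6, -0.4], [0.1, 0.5], [-0.8, 0.5]]
rung [ 4.78300e+02 -3.53962e+02  1.60000e-01  2.34060e+01]
[[-1.1, -0.2], [-0.2, 0.1], [0.2, 2.5], [0.7, 0.4], [1.5, -3.5], [-0.8, -0.8]]
tab tri [452.3 -70.2 103.5] tab fit [[452.26731454 -70.35589865 103.        ]]
corner tri [ 632.4 -120.6   20.3] [[ 634.51778194 -123.5328168    18.        ]]
```

```bash
python3 - <<'E'
s=open("fit.py").read()
s=s.replace('zip([(226,171),(351,180),(346,257),(220,248)],corn)','zip([(220,248),(226,171),(351,180),(346,257)],[corn[3-0] if 0 else c for c in [(-90,170,18),(115,170,18),(115,-155,18),(-90,-155,18)]])')
s=s.replace('r=least_squares(g','ro+=[("top",p,q) for p,q in zip([(433,204.5),(446,277)],[(100,0,-9),(-100,0,-9)])]\nr=least_squares(g')
open("fit.py","w").write(s)
E
python3 fit.py
```

```text
jig [ 5.283817e+02  3.791700e+01 -5.490000e-02  3.834710e+01  2.717700e+00]
[[-2.1, -0.4], [1.4, -2.1], [1.2, 0.9], [-0.7, 0.7], [0.8, 1.5], [-1.9, 0.3], [-1.2, -0.7], [0.7, -2.9], [0.5, -2.4], [-0.1, -0.1], [0.1, 0.3], [-0.4, -0.3], [0.4, 0.3], [-0.7, -1.0], [0.1, -0.5], [-0.2, 0.4], [-1.2, 0.5]]
rung [ 4.78264e+02 -3.53925e+02  1.61000e-01  2.32470e+01]
[[-1.1, -0.2], [-0.3, -0.1], [0.2, 2.3], [0.7, 0.4], [1.4, -3.7], [-0.8, -0.8], [0.7, -2.2], [0.4, 1.7]]
tab tri [452.3 -70.2 103.5] tab fit [[452.33118092 -70.35868184 103.        ]]
corner tri [ 632.4 -120.6   20.3] [[ 634.7109577  -123.15467353   18.        ]]
```

The jig fit is good: pose (528.4, 37.9, −0.055), stop at 38 mm, lock at about 3 mm. The triangulated tab height of 103.5 mm matches. Next I grip the stop post and slide it home.

```bash
cat >> h.py <<'E'
J=[528.4,37.9,-.055]
def P(x,y,z,J=J): return jig2w(J,(x,y,z))[0]
O=[np.pi,0,np.pi/2+J[2]]
def st(tag):
    s=bot.get_state(); d=s["tcp_pos"]-[J[0],J[1],0]; c,q=np.cos(J[2]),np.sin(J[2])
    print(tag,"t",round(s["t"],2),"jig",np.round([c*d[0]+q*d[1],-q*d[0]+c*d[1],d[2]],1),"F",s["contact_force"].round(1),"open",round(s["opening"],3),"gf",round(s["gripper_force"],1))
E
python3 - <<'E'
from h import *
bot.grip(.6,40)
bot.move_ptp(P(0,68.3,130),O)
bot.movel(P(0,68.3,59)); st("down")
bot.grip(0,40); st("grip")
print(bot.movel(P(0,126,59),max_speed=60,threshold=12)); st("slid")
im=imaging.capture("wrist");cv2.imwrite("pics/s1.png",im)
bot.grip(.6); st("open")
bot.movel(P(0,120,150),max_speed=250); st("up")
cv2.imwrite("pics/t1.png",imaging.capture("top"))
E
```

```text
down t 6.82 jig [ 1.1 68.1 60.4] F [-0.4  0.1  0.4] open 0.599 gf 0.0
grip t 7.21 jig [-0.2 68.4 60.2] F [-3.7 -0.2  6.9] open 0.201 gf 39.7
True
slid t 8.07 jig [-1.000e-01  1.204e+02  6.030e+01] F [-0.7 -1.8  4.4] open 0.203 gf 39.2
open t 8.55 jig [ -1.3 120.5  58.8] F [ 0.2 -0.3  0.2] open 0.601 gf 0.0
up t 9.07 jig [  0.3 120.1 150.6] F [-0.7  0.5 -0.1] open 0.6 gf 0.0
```

The stop ended at 120.4 mm, where 120 is home, so this agrees with the fit. Next is a close look at the rung in its grasp orientation, plus a crop to check the stop.

```bash
python3 - <<'E'
from h import *
import json
bot.move_ptp([455,-357,200],[np.pi,0,.16])
w=imaging.camera_model("wrist");im=imaging.capture("wrist")
json.dump({k:np.array(v).tolist() for k,v in w.items()},open("w4.json","w"));cv2.imwrite("pics/w4.png",im);st("r")
s=cv2.imread("pics/t1.png")[185:265,215:305]
cv2.imwrite("pics/c4.png",np.hstack([cv2.resize(im[:,140:500],(450,600),interpolation=cv2.INTER_CUBIC),cv2.copyMakeBorder(cv2.resize(s,None,fx=3.8,fy=3.8),0,296,0,8,0)]))
E
```

```text
r t 11.06 jig [ -51.1 -397.3  199.9] F [ 0.7 -1.1  0. ] open 0.601 gf 0.0
```

View pics/c4.png

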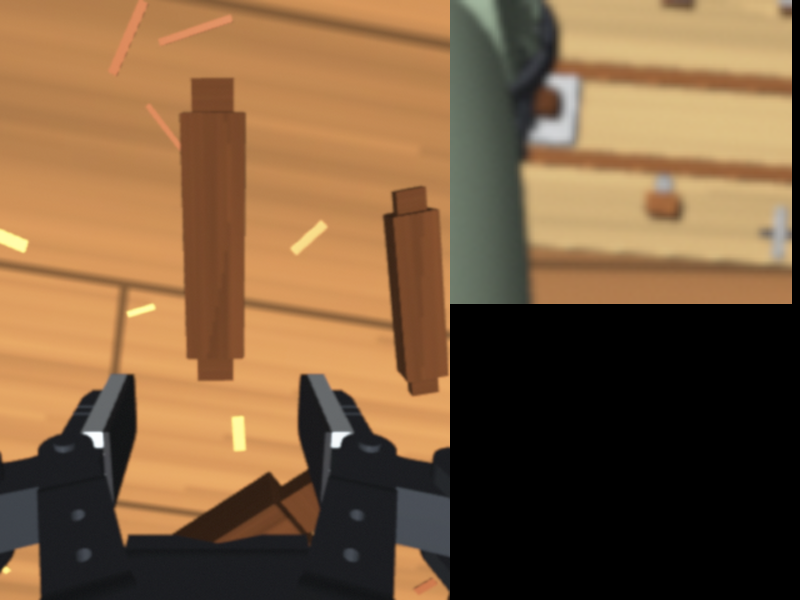

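In the left panel the rung lies straight in the grasp frame. Its body's top corners are at crop (180,113), (245,112), (244,357) and (187,357), and the tenon ends are at y=78 and y=380. The right panel shows the stop block, partly hidden by the arm but up near the left end. Now I refine the rung's pose from both views and lift it.

```bash
cat > rung.py <<'E'
from h import *
import json
W={n:{k:np.array(v) for k,v in json.load(open(n+".json")).items()} for n in("w3","w4")}
c3=lambda x,y:(x/2+100,y/2+60); c4=lambda x,y:(x/1.25+140,y/1.25)
Q=[(-80,20),(80,20),(80,-20),(-80,-20)]
ro=[("w3",c3(*p),q) for p,q in zip([(270,409),(585,360),(592,430),(283,480)],Q)]
ro+=[("w4",c4(*p),q) for p,q in zip([(187,357),(180,113),(245,112),(244,357)],Q)]
g=lambda v:np.concatenate([proj(W[n],jig2w(v,(q[0],q[1],v[3])))[0]-p for n,p,q in ro])
r=least_squares(g,[478,-354,.16,30],x_scale=[1,1,.01,1]);print("rung",r.x.round(3));print(g(r.x).reshape(-1,2).round(1).tolist())
E
python3 rung.py
```

```text
rung [ 4.77516e+02 -3.51554e+02  1.71000e-01  2.61010e+01]
[[-2.6, -0.7], [-0.7, -2.4], [0.3, 0.4], [-0.2, 0.1], [0.3, 0.1], [0.5, -1.0], [1.3, -0.7], [0.5, -0.3]]
```

```bash
python3 - <<'E'
from h import *
o=[np.pi,0,.168]
bot.grip(.8,40)
bot.move_ptp([477.5,-351.8,70],o)
bot.movel([477.5,-351.8,15],max_speed=100); st("down")
bot.grip(0,60); st("grip"); print(bot.get_state()["tcp_pos"])
bot.movel([477.5,-351.8,150],max_speed=200); st("lift")
bot.move_ptp(P(0,-230,150),O)
bot.movel(P(0,-5,150),max_speed=200)
bot.movel(P(0,-5,50),max_speed=120); st("above")
im=imaging.capture("wrist");cv2.imwrite("pics/r1.png",im)
cv2.imwrite("pics/r1c.png",cv2.resize(im[:,120:520],(667,600+0)[:2] and (500,600),interpolation=cv2.INTER_CUBIC))
E
```

```text
down t 12.66 jig [ -28.9 -392.4   15.8] F [-0.2 -0.   0.3] open 0.802 gf 0.0
grip t 13.03 jig [ -28.7 -392.5   16.1] F [-0.7  1.6  6.2] open 0.45 gf 62.0
[ 478.17992815 -352.45077217   16.12063559]
lift t 13.86 jig [ -30.2 -391.3  148.8] F [ 0.2 -0.3 -2. ] open 0.45 gf 61.2
above t 17.12 jig [ 0.6 -5.1 50.6] F [-0.6  1.  -1.7] open 0.45 gf 61.2
```

View pics/r1c.png

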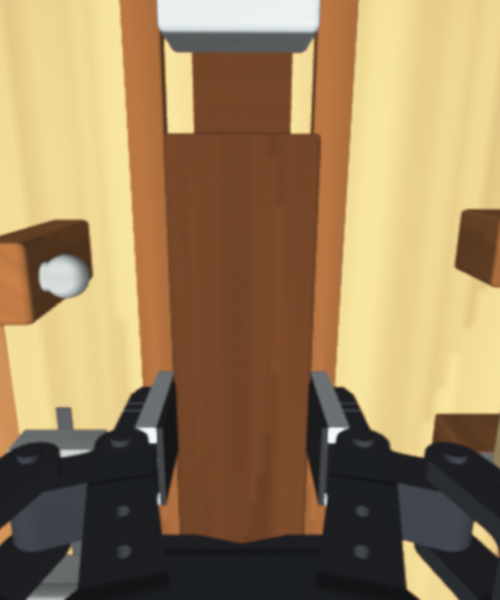

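The rung lies square between the trough walls: its body spans columns 165–320 in the crop, with the walls at 165 and 315, and the tenon points at the stop face at row 50. Now I lower it, slide it to contact and release.

```bash
python3 - <<'E'
from h import *
print(bot.movel(P(0,-5,29),max_speed=40,threshold=5)); st("floor")
z=bot.get_state()["tcp_pos"][2]
print(bot.movel(P(0,8,z),max_speed=30,threshold=6)); st("slid")
bot.grip(.68); st("open")
im=imaging.capture("wrist")
bot.movel(P(0,0,120),max_speed=200); st("up")
im2=imaging.capture("wrist")
cv2.imwrite("pics/p2.png",np.hstack([cv2.resize(i[:,120:520],(400,480)) for i in (im,im2)]))
E
```

```text
True
floor t 17.62 jig [ 0.3 -5.  33.6] F [-1.   0.1  4.9] open 0.448 gf 63.4
True
slid t 17.97 jig [ 0.5  1.5 33.6] F [-0.2 -1.7  4. ] open 0.452 gf 63.1
open t 18.29 jig [-0.2  1.2 33.2] F [-0.5  0.2 -0.6] open 0.68 gf 0.0
up t 18.93 jig [ -0.3  -0.  119.6] F [-0.9 -0.7 -0.3] open 0.678 gf 0.0
```

View pics/p2.png

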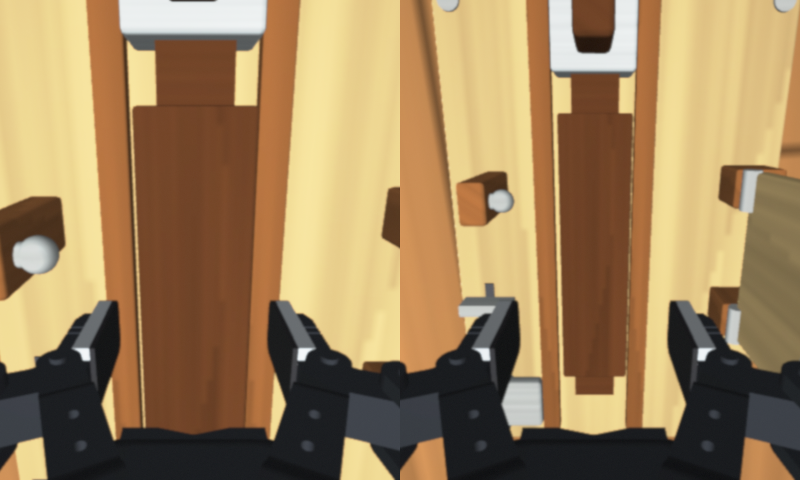

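The right panel shows the rung flat and centred in the trough, its tenon tight against the stop face at (595,75), and the lid still upright. The slide contact came at y=1.5, as expected. Next I bring the shut fingers behind the lid and swing it down.

```bash
python3 - <<'E'
from h import *
bot.movel(P(0,0,230),max_speed=250)
bot.grip(0,40)
bot.movel(P(148,0,230),max_speed=200)
bot.movel(P(148,0,152),max_speed=150); st("behind")
h=14;F=[]
for th in [1.6,1.35,1.1,.85,.6,.4,.22]:
    r=102; x=85-r*np.cos(th)+10*np.sin(th)+h; z=50+r*np.sin(th)+10*np.cos(th)
    bot.movel(P(x,0,z),max_speed=110); st(f"{th}")
bot.dwell(.3)
im=imaging.capture("side");cv2.imwrite("pics/l1.png",im)
p=proj(imaging.camera_model("side"),P(0,0,60))[0].astype(int);print(p)
cv2.imwrite("pics/l1c.png",cv2.resize(im[p[1]-70:p[1]+70,p[0]-90:p[0]+90],(720,560),interpolation=cv2.INTER_CUBIC))
E
```

```text
behind t 21.71 jig [148.2   0.  153. ] F [ 0.3 -0.1  0.4] open -0.001 gf 0.0
1.6 t 22.18 jig [113.   -0.  153.1] F [ 0.  -0.1  0.7] open -0.003 gf 0.0
1.35 t 22.57 jig [ 87.2  -0.  152.1] F [ 0.8  0.2 -0.2] open -0.002 gf 0.0
1.1 t 22.95 jig [ 62.3  -0.  145.5] F [-0.4 -0.1 -0.5] open 0.001 gf 0.0
0.85 t 23.33 jig [ 39.9  -0.  133.4] F [ 1.  -0.4  0.3] open 0.002 gf 0.0
0.6 t 23.72 jig [ 21.    0.  116.1] F [ 0.  -0.7  0.5] open -0.0 gf 0.0
0.4 t 24.05 jig [ 9.1 -0.  99. ] F [ 0.7 -0.2 -0. ] open 0.0 gf 0.0
0.22 t 24.37 jig [ 1.7  0.  82.1] F [ 0.7 -0.2 -0. ] open 0.002 gf 0.0
[319 230]
```

View pics/l1c.png

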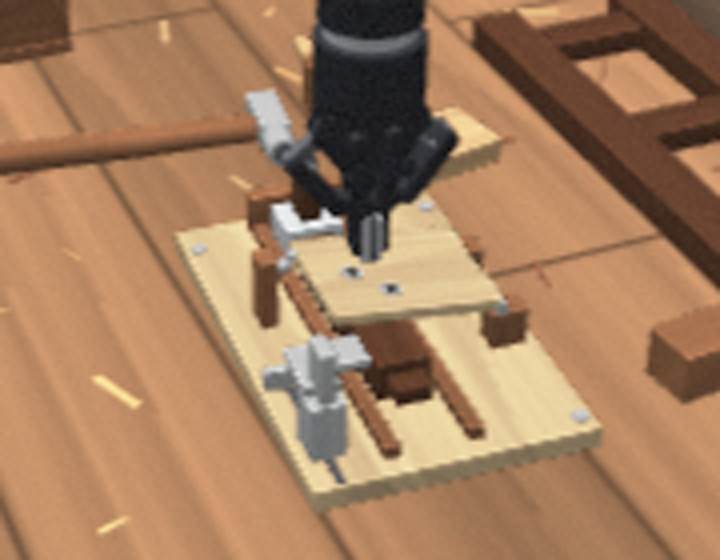

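The lid is down near its catch, with its front edge at crop (330,315) still slightly raised, and the fingers are resting above it. Now I press at the free edge.

```bash
python3 - <<'E'
from h import *
bot.movel(P(1,0,92),max_speed=150)
bot.movel(P(-26,8,92),max_speed=150)
print(bot.movel(P(-26,8,70),max_speed=60)); st("near")
for z in (66,62,60,58,56):
    hit=bot.movel(P(-26,8,z),max_speed=30,threshold=18); st(f"z{z} {hit}")
    if hit: break
bot.movel(P(-26,8,130),max_speed=200); bot.dwell(.2); st("up")
E
```

```text
False
near t 25.82 jig [-26.    7.9  69.6] F [0.4 0.5 2.6] open -0.001 gf 1.2
z66 False t 26.11 jig [-26.4   8.   65.7] F [-0.5 -0.4  0.2] open -0.001 gf 0.0
z62 False t 26.39 jig [-26.3   8.   61.7] F [0.6 0.3 0. ] open 0.003 gf 0.0
z60 False t 26.64 jig [-25.9   8.   60. ] F [0.5 0.1 0.8] open 0.002 gf 0.2
z58 False t 26.89 jig [-25.8   8.   59.7] F [-4.5 -0.1 17.2] open -0.004 gf 8.8
z56 False t 27.14 jig [-25.7   8.   59.4] F [-10.2   0.3  33.7] open 0.003 gf 17.2
up t 27.86 jig [-27.1   8.  128.5] F [0.3 0.6 0.1] open -0.001 gf 0.0
```

It snapped shut: the lid is solid at z=60. Next is the lock.

```bash
python3 - <<'E'
from h import *
bot.move_ptp(P(-70,-112.3,150),O)
bot.grip(.55,40)
bot.movel(P(-70,-112.3,81),max_speed=150); st("down")
bot.grip(0,40); st("grip")
y0=-112.3
print(bot.movel(P(-70,-58,81),max_speed=50,threshold=12)); st("slid")
bot.grip(.55); st("open")
bot.movel(P(-70,-65,170),max_speed=200)
bot.move_ptp(P(-200,-100,330),O); st("away")
im=imaging.capture("side");cv2.imwrite("pics/f1.png",im)
p=proj(imaging.camera_model("side"),P(0,0,60))[0].astype(int)
a=cv2.resize(im[p[1]-55:p[1]+55,p[0]-55:p[0]+55],(400,400),interpolation=cv2.INTER_CUBIC)
t=imaging.capture("top");cv2.imwrite("pics/f2.png",t)
b=cv2.resize(t[150:270,215:335+20],(467,400),interpolation=cv2.INTER_CUBIC)[:, :400]
cv2.imwrite("pics/fc.png",np.hstack([a,b]))
E
```

```text
down t 29.56 jig [ -69.8 -112.3   81.3] F [ 0.7 -0.   0.3] open 0.552 gf 0.0
grip t 29.97 jig [ -70.7 -112.5   81.9] F [-4.4 -0.6  7.7] open 0.129 gf 39.6
True
slid t 30.91 jig [-70.7 -64.6  82. ] F [-1.4 -2.3  4.7] open 0.131 gf 39.1
open t 31.34 jig [-71.8 -64.1  80.8] F [-0.  -0.1 -0.5] open 0.551 gf 0.0
away t 32.78 jig [-199.8 -100.   328.7] F [ 0.  -0.1  0.2] open 0.554 gf 0.0
```

View pics/fc.png

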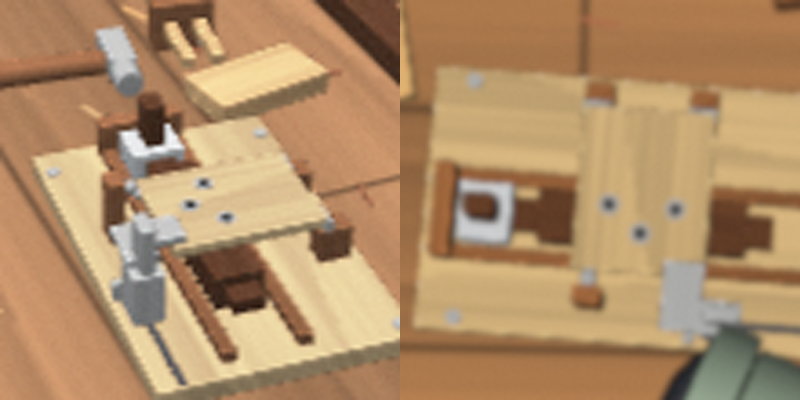

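The final view shows the lid shut, the lock tongue over its front edge at right-panel (685,285), the stop by the end block with the tenon against it at (515,215), and the bystanders in place. The lock ended at y=−64.6, where −65 is home, so I'm handing in.

```bash
python3 -c "
from bench import bot
print(bot.sign_off())"
```

```text
the job is handed in; nothing more can be done
None
```

I handed the job in at about 33 s of the 72 s allowed. By force stops, positions and final pictures, the stop is home, the rung is against it, the lid is snapped shut and the lock is home; the sign-off returned no verdict.

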